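# Press a guard clip home with the locking clamp, then release it

## Robot

A 6-joint arm with a two-finger parallel gripper is mounted at the origin on the work surface. World frame = base frame: x ahead of the robot, y to its left, z up, the work surface at z = 0. Lengths are in mm, angles in rad, forces in N, time in s.
With the tool pointing down it reaches from about 350 to 975 mm from the base axis. Payload 7.1 kg.
Tool frame: the origin (TCP) lies on the front face of the gripper's body, between the roots of the fingers; the fingertips stand 80 mm ahead of it and the grasp point (between the pads) lies 61 mm ahead of it; z points along the fingers, y is the line along which they close (so a half turn about z gives the same grasp; the last joint's range is limited). The gripper opens to 88 mm and grips with 3 to 60 N. Pads are 20 mm wide; open, the fingers measure 115 mm over their backs; the gripper's body (75 mm by 178 mm) begins 61 mm behind the grasp point.
Start: joints at [-1.187, 0.423, 1.63, -0, 1.089, -0.019], TCP at [245.013, -574.956, 302.675] pointing down, gripper open.
Joint ranges: [-3, 3], [-0.9, 2.11], [0.09, 2.58], [-1.31, 4.45], [0.11, 2.69], [-2.54, 2.54]. Speed limits (rad/s): [2.39, 2.39, 3.01, 3.14, 3.14, 3.14].

## Interface

Orientations are given as a rotation vector (axis times angle).
In Python, from workcell import readout, vision, close_job gives the robot as it stands.
- The arm moves only by the tool servo_tool, never from a script. Its argument "plan" is a list that holds one entry, the list of rows, each a list of 7 numbers: the gripper command: -1 is fully open, 1 is shut, values between are in proportion, then the shift along the world's x, y, z in units of 40 mm (1.0 is 40 mm), then the turn, a rotation vector about the world's x, y, z in units of 5 degrees (1.0 is 5 degrees). A call has 1 to 5 rows; each row shifts and turns the commanded pose from where the row before left it; what a row does not reach is not made up. A row lasts 1/12 s, in which the tool goes at most 41.7 mm and 7.16 degrees, less where a joint would pass 70% of its speed; a pose out of reach is approached as far as the arm can. A call is refused whole if a number of a shift passes 1 or a number of a turn 1, either way. A call with a gripper value outside its range is refused whole. The fingers move at their own pace and stop on an object; the grip force is fixed at half the most. Time passes only in rows, so rows that do not move let the fingers close. It gives the time, the measured TCP pose, the force, the opening and the grip force at its end, in the units of the state.
- readout.get_obs(): the state, without advancing time (a new reading comes with each control period).
- vision.get_image(name): name is "scene" or "top" or "wrist"; returns the picture (420x560x3 uint8, red, green, blue); there is no depth.
- vision.camera_params(name): a dict with "fx", "fy", "cx", "cy" (pixels), "rvec" (rotation vector, rad) and "tvec" (3), from world to camera coordinates, as OpenCV has them; the wrist camera has in their place "hand_eye" (4x4, takes a point from camera to tool coordinates, whose origin is the TCP and whose axes are the flange's). Camera axes: x right, y down, z forward; pixel columns grow to the right and rows downward; lengths in mm; the calibration is good to about 2 mm. The wrist camera is an equidistant fisheye: a pixel r from the principal point sees the ray r / f radians off the axis. A picture is of the moment at which its call begins: read the wrist's pose just before it. camera_params takes no time and is no camera call.
- close_job(): hands the job in; it is judged then, once.
The state is a dict: "t": time; "qpos": joint angles; "qvel": joint speeds; "joint_torque": joint torques, N m; "ee_pos": TCP position; "orientation": TCP orientation; "ft_force": force on the tool from outside, world axes, zero at the start; "moment": the same for the moment, N m; "width": finger opening in mm; "grasp_force": force on a finger pad.
Only numpy, scipy, OpenCV 4.12 (cv2) and the standard library are available. Lean on these libraries where they do the work, as an engineer would, in place of code of your own. Each camera call takes 0.05 s, during which the arm holds its last target. There are 200 camera calls.

## Task

A purple guard comb waits in the jaws of the table clamp with its steel clip only part of the way in. Push the clamp's swinging loop handle in until it locks on the last ratchet tooth, which presses the clip fully home; take your hand away so that the ratchet alone holds it for a second, then press the other handle's thumb plate down to free the teeth and let the clamp spring fully open. Be gentle, never pushing or pressing with more than 20 N, and leave the other things on the table where they are.

Things in the scene. Friction and masses are not known exactly. Their poses are not given: they have to be found in the camera images.
- clamp: Steel scissor clamp (hemostat pattern, 270 mm long) lying level on a fixed wooden base 100 x 70 x 24 mm. Origin on the table under the pivot; z up; x runs from the pivot to the jaws, so both handles lie on its -x side; y is towards the swinging handle. Bars lie 45-55 mm above the table, pivot screw top 62 mm. One half swings; the resting half does not
- pivot (a point): Pivot, 50 mm above the clamp's origin. How the resting half is set round it differs by up to 0.08 rad either way from clamp to clamp and is not measured. Ratchet, rubber stop, comb and clip all sit on that half, so the place where the teeth click must be felt
- handle (a joint): Swing of the moving handle about the pivot, rad: 0 = open, grows in closing (anticlockwise from above); a spring opens it. Two ratchet teeth: the first locks at about 0.20, the last at about 0.38, both up to 0.08 more or less on a given clamp. Let go on the last tooth it stays above 0.2925; if no tooth has caught it springs back to open
- loop (a point): Centre of the finger loop ending the swinging handle, 50 mm above the table, 150 mm from the pivot: a steel ring 44 mm across outside, 10 mm thick. At joint 0 it bears 0.58 rad from the clamp's -x axis towards +y; closing takes it towards -y. Push on its outer (+y) side; beside and below it is free space
- stop (a point): Fixed point of the base between the handles, 80 mm from the pivot, 50 mm above the table, near the rubber stop. At the loop, closing takes 1 N at first, up to about 10 N over the last tooth; the stop begins about 1 mm of loop travel after the last click and adds about 5 N per mm. A push reaching 13-15 N is past the last tooth; a push to a set place may fall short or exceed 20 N
- thumb (a point): Where to press the resting handle: top of its flat steel thumb plate (30 mm along, 48 mm across, 4 mm thick), 56 mm up, 145 mm from the pivot, 0.26 rad from the clamp's -x axis towards -y. The point is fixed to the base; the plate lies under it, off-centre by up to 12 mm across the handle. It springs down: 2 N at first, then 0.5 N per mm; teeth come free 5-8 mm down at 5-8 N; hard after 17 mm
- clip (a joint): How far the steel clip is pushed into the purple comb held in the jaws (44 x 14 mm, tines upright to 88 mm above the table, on a springy pad), m: 0 to 0.0015 at the start, 0.005 = fully home (it stops there). It goes in with friction and stays where it is left. The moving jaw pushes it as the handle closes; it comes home shortly before the last tooth
- comb_a_mid (a point): Middle of a loose purple guard comb (44 x 32 x 25 mm) lying near the clamp's -y side, a bystander; 12 mm above the table
- comb_b_mid (a point): Middle of another such loose purple comb, a bystander; 12 mm above the table
- dish: Round white ceramic dish, 90 mm wide, 26 mm high, holding empty clips, a bystander beside the jaws on the clamp's +y side; origin under its centre
- clipper: White hair clipper, about 190 x 44 x 37 mm, lying; a bystander; origin under its middle
- brush: Steel neck brush lying, about 155 mm long, 36 mm thick; a bystander; origin under its ferrule
- canister: Clear glass canister with steel knob lid, 102 mm wide, 166 mm high; a bystander; origin under its centre

How it is judged (in metres and radians):
On the way, in this order (a step that is already met when the one before it is completed fails the run):
1. clip home, clamp locked on the last tooth and held by the ratchet alone, the robot not touching it (value of joint handle above 0.2925 rad and value of joint clip above 0.0045 m and contact force between the fingers and anything else below 0.3 N), for 0.5 s.
2. teeth freed, the handle has sprung open (value of joint handle below 0.05 rad), for 0.2 s.
At the end, for the whole second after the job is handed in: The clip is within 0.5 mm of fully home in the comb, and the clamp stands open and at rest, its swinging handle within 0.05 rad of the open position (value of joint handle below 0.05 rad and value of joint clip above 0.0045 m and velocity of joint handle below 0.05 rad/s); the robot touches nothing.
It fails at once if the robot pushes or presses on anything with more than 20 N (contact force between any of the fingers, the arm and anything else above 20 N).
It fails at once if a bystander is moved more than 15 mm (distance of any of comb_a_mid, comb_b_mid, dish, clipper, brush, canister from where it was at the start of the episode above 0.015 m).
It also fails if it takes over 48 s, if anything falls off the work surface, if the arm or the gripper's body presses on something with over 40 N, if the wrist force passes 120 N, or if a joint passes its speed limit or range.

## Working session

There is one attempt and no reset: what is moved stays moved. The work goes in short steps, Python scripts to look and compute and a tool call to move; the robot and the scene stay as the last step left them, time stands still between calls to the robot, and variables do not carry over. Pictures are saved under pics/ and viewed, at most 10 in all, crops included, and the job is handed in when it is done.

Besides the shell and the picture viewer there is one more tool, called in YAML: its name, and indented under it one key for each argument. servo_tool: Moves the arm, as the interface text tells. Its arguments: {"type":"object","properties":{"plan":{"type":"array"}},"required":["plan"]}

```bash
mkdir -p pics; python3 - <<'E'
from workcell import readout, vision
import cv2
print(readout.get_obs())
for n in("top","scene"):
    im=vision.get_image(n); cv2.imwrite(f"pics/{n}0.png",im[:,:,::-1]); print(n,vision.camera_params(n))
print(vision.camera_params("wrist"))
E
```

```text
{'t': 0.0, 'qpos': array([-1.18696656e+00,  4.23854265e-01,  1.63066001e+00, -2.40122633e-05,
        1.08860010e+00, -1.90025767e-02]), 'qvel': array([-0.00088372, -0.00106272,  0.00085384,  0.00042917, -0.00252984,
       -0.00072082]), 'joint_torque': array([-2.95165293e-03, -5.44639564e+01, -2.73664588e+01,  6.43092510e-02,
        2.29098822e-02, -1.55865500e-04]), 'ee_pos': array([ 244.87591777, -574.57337418,  301.90500634]), 'orientation': array([-3.07661702e+00, -6.28216374e-01,  4.66238315e-04]), 'ft_force': array([ 0.0787547 , -1.01550662, -0.51030859]), 'moment': array([ 0.00667447,  0.02043491, -0.01248823]), 'grasp_force': 0.0, 'width': 88.13887138458855}
top {'fx': 416.3447986712626, 'fy': 416.3447986712626, 'cx': 277.12292162158246, 'cy': 214.1377055894798, 'rvec': array([ 2.19719428, -2.19157633,  0.03419566]), 'tvec': array([9.74865262e-01, 5.56919128e+02, 1.14290180e+03])}
scene {'fx': 484.6252783772677, 'fy': 484.6252783772677, 'cx': 288.41067446995424, 'cy': 204.31538621847275, 'rvec': array([ 0.68527437,  2.44162968, -1.38817253]), 'tvec': array([ 481.69599375,  -80.8964395 , 1393.84290683])}
{'fx': 325.19226210127806, 'fy': 325.19226210127806, 'cx': 282.27155839587476, 'cy': 209.0715589803586, 'hand_eye': array([[-7.55818066e-04, -9.69116033e-01, -2.46604022e-01,
         6.73781690e+01],
       [ 9.99999692e-01, -7.84795999e-04,  1.92233330e-05,
         6.24754512e-01],
       [-2.12163490e-04, -2.46603932e-01,  9.69116327e-01,
        -8.33322560e+01],
       [ 0.00000000e+00,  0.00000000e+00,  0.00000000e+00,
         1.00000000e+00]])}
```

View pics/top0.png

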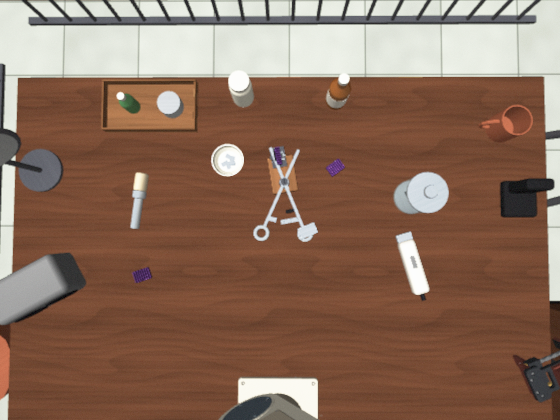

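View pics/scene0.png

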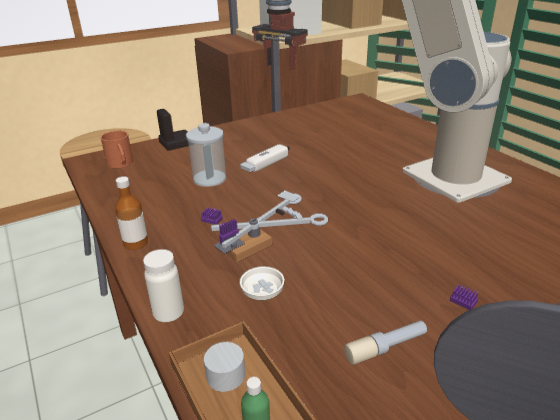

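The top view shows the pivot near (284,181), the loop at (261,233), the thumb plate at (307,231), a comb at (336,168) and the dish at (228,160). I'll enlarge this area and back-project.

```bash
cat > h.py <<'E'
import numpy as np, cv2
from workcell import readout, vision
def ray(n,uv):
    p=vision.camera_params(n);R=cv2.Rodrigues(p["rvec"])[0];K=np.array([[p["fx"],0,p["cx"]],[0,p["fy"],p["cy"]],[0,0,1]])
    return -R.T@p["tvec"], R.T@np.linalg.solve(K,[*uv,1])
def plane(n,uv,z):
    c,d=ray(n,uv);return c+d*(z-c[2])/d[2]
def obs():
    o=readout.get_obs();print(round(o["t"],2),o["ee_pos"].round(1),o["orientation"].round(3),o["ft_force"].round(2),round(o["width"],1));return o
E
python3 - <<'E'
from h import *
im=cv2.imread("pics/top0.png")[140:250,220:350]
cv2.imwrite("pics/topc.png",cv2.resize(im,None,fx=5,fy=5,interpolation=cv2.INTER_CUBIC))
for k,uv,z in(("pivot",(284,181),62),("loop",(261,233),50),("thumb",(307,231),56),("comb",(336,168),12),("dish",(228,160),20),("combclamp",(279,156),75),("canister",(428,192),166)):print(k,plane("top",uv,z).round(1))
E
```

```text
pivot [643.1 -16.2  62. ]
loop [504.6  45.   50. ]
thumb [510.3 -77.7  56. ]
comb [ 685.8 -161.    12. ]
dish [706.5 139.   20. ]
combclamp [707.7  -2.8  75. ]
canister [ 604.3 -361.1  166. ]
```

View pics/topc.png

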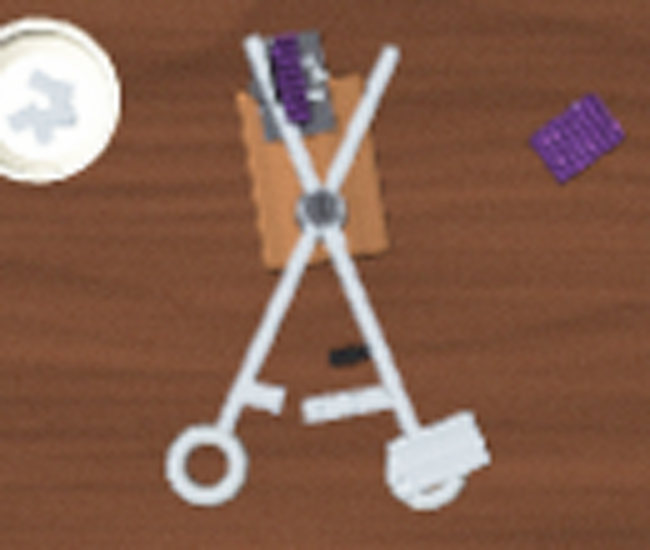

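The enlarged view shows the pivot at (321,209), the ring at (206,466) and the plate centre at (438,456). In the full image that is about (284.2,181.8), (261.2,233.2) and (307.6,231.2). The route between them is clear. I'll start moving with the gripper shut and push with the flat side of the closed fingers.

servo_tool:
  plan:
    - [[1,0.36,0.9,-0.05,0,0,0.6],[1,0.36,0.9,-0.05,0,0,0.6],[1,0.36,0.9,-0.05,0,0,0.6],[1,0.36,0.9,-0.05,0,0,0.6],[1,0.36,0.9,-0.05,0,0,0.6]]

```text
t: 0.52
ee_pos: [317.1, -393.2, 292.2]
orientation: [-2.968, -1.027, 0.0]
ft_force: [1.6, 0.7, 0.9]
width: 57.7
grasp_force: 0.0
```

servo_tool:
  plan:
    - [[1,0.36,0.9,-0.1,0,0,0.6],[1,0.36,0.9,-0.1,0,0,0.6],[1,0.36,0.9,-0.1,0,0,0.6],[1,0.36,0.9,-0.1,0,0,0.6],[1,0.36,0.9,-0.1,0,0,0.6]]

```text
t: 0.93
ee_pos: [389.2, -213.1, 272.5]
orientation: [2.809, 1.407, 0.0]
ft_force: [0.8, 0.0, -0.1]
width: 24.7
grasp_force: 0.0
```

servo_tool:
  plan:
    - [[1,0.36,0.9,-0.1,0,0,0.6],[1,0.36,0.9,-0.1,0,0,0.6],[1,0.36,0.9,-0.1,0,0,0.6],[1,0.36,0.9,-0.1,0,0,0.6],[1,0.36,0.9,-0.1,0,0,0.6]]

```text
t: 1.35
ee_pos: [461.2, -33.0, 252.4]
orientation: [-2.601, -1.762, 0.0]
ft_force: [0.9, -0.1, -0.3]
width: 0.8
grasp_force: 0.0
```

servo_tool:
  plan:
    - [[1,0.36,0.9,-0.1,0,0,0.6],[1,0.36,0.9,-0.1,0,0,0.6],[1,0.36,0.9,-0.1,0,0,0.6],[1,0.2,0.9,-0.1,0,0,0.6],[1,0,0,0,0,0,0]]

```text
t: 1.77
ee_pos: [513.5, 114.1, 236.0]
orientation: [-2.398, -2.029, -0.002]
ft_force: [-0.6, 0.1, 0.3]
width: 0.3
grasp_force: 0.0
```

servo_tool:
  plan:
    - [[1,0,0,-0.8,0,0,0],[1,0,0,-0.8,0,0,0],[1,0,0,-0.8,0,0,0],[1,0,-0.3,-0.55,0,0,0],[1,0,0,0,0,0,0]]

```text
t: 2.18
ee_pos: [509.2, 95.5, 114.7]
orientation: [-2.403, -2.018, 0.011]
ft_force: [-1.0, -0.8, 0.1]
width: 0.4
grasp_force: 0.0
```

servo_tool:
  plan:
    - [[1,-0.03,-0.1,0,0,0,0],[1,-0.03,-0.1,0,0,0,0],[1,-0.03,-0.1,0,0,0,0],[1,-0.03,-0.1,0,0,0,0],[1,-0.03,-0.1,0,0,0,0]]

```text
t: 2.6
ee_pos: [506.7, 76.8, 120.0]
orientation: [2.404, 2.02, 0.003]
ft_force: [-1.2, 2.1, 1.3]
width: 0.1
grasp_force: 1.0
```

servo_tool:
  plan:
    - [[1,-0.03,-0.1,0,0,0,0],[1,-0.03,-0.1,0,0,0,0],[1,-0.03,-0.1,0,0,0,0],[1,-0.03,-0.1,0,0,0,0],[1,0,0,0,0,0,0]]

```text
t: 3.02
ee_pos: [501.0, 60.5, 118.6]
orientation: [-2.405, -2.02, 0.001]
ft_force: [-0.9, 3.3, 0.2]
width: 0.5
grasp_force: 1.2
```

servo_tool:
  plan:
    - [[1,0,-0.07,0,0,0,0],[1,0,-0.07,0,0,0,0],[1,0,-0.07,0,0,0,0],[1,0,-0.07,0,0,0,0],[1,0,0,0,0,0,0]]

```text
t: 3.43
ee_pos: [501.0, 49.8, 118.4]
orientation: [-2.404, -2.021, 0.001]
ft_force: [-0.5, 0.8, -0.6]
width: 0.2
grasp_force: 0.0
```

servo_tool:
  plan:
    - [[1,0,-0.06,0,0,0,0],[1,0,-0.06,0,0,0,0],[1,0,-0.06,0,0,0,0],[1,0,-0.06,0,0,0,0],[1,0,0,0,0,0,0]]

```text
t: 3.85
ee_pos: [501.4, 39.9, 118.6]
orientation: [-2.406, -2.021, 0.0]
ft_force: [-1.2, 3.8, 0.3]
width: 0.6
grasp_force: 1.5
```

servo_tool:
  plan:
    - [[1,0,-0.05,0,0,0,0],[1,0,-0.05,0,0,0,0],[1,0,-0.05,0,0,0,0],[1,0,0,0,0,0,0]]

```text
t: 4.18
ee_pos: [501.5, 33.9, 118.7]
orientation: [2.405, 2.021, 0.0]
ft_force: [-2.0, 3.3, -0.1]
width: 0.6
grasp_force: 1.6
```

servo_tool:
  plan:
    - [[1,0,-0.04,0,0,0,0],[1,0,-0.04,0,0,0,0],[1,0,0,0,0,0,0]]

```text
t: 4.43
ee_pos: [501.2, 31.1, 118.7]
orientation: [-2.405, -2.02, 0.0]
ft_force: [-1.3, 5.3, 1.9]
width: 0.5
grasp_force: 2.5
```

servo_tool:
  plan:
    - [[1,0,-0.04,0,0,0,0],[1,0,-0.03,0,0,0,0],[1,0,0,0,0,0,0]]

```text
t: 4.68
ee_pos: [500.8, 28.5, 118.6]
orientation: [-2.405, -2.02, 0.001]
ft_force: [-3.7, 6.4, 1.1]
width: 0.2
grasp_force: 3.1
```

servo_tool:
  plan:
    - [[1,0,-0.03,0,0,0,0],[1,0,-0.03,0,0,0,0],[1,0,0,0,0,0,0]]

```text
t: 4.93
ee_pos: [500.6, 26.2, 118.5]
orientation: [-2.404, -2.019, 0.001]
ft_force: [-3.9, 7.6, -0.1]
width: 0.3
grasp_force: 3.2
```

servo_tool:
  plan:
    - [[1,0,-0.025,0,0,0,0],[1,0,-0.025,0,0,0,0],[1,0,0,0,0,0,0]]

```text
t: 5.18
ee_pos: [500.4, 24.4, 118.5]
orientation: [-2.404, -2.019, 0.002]
ft_force: [-4.7, 9.7, 1.2]
width: 0.3
grasp_force: 4.1
```

servo_tool:
  plan:
    - [[1,0,-0.025,0,0,0,0],[1,0,0,0,0,0,0]]

```text
t: 5.35
ee_pos: [500.4, 23.4, 118.5]
orientation: [-2.404, -2.019, 0.002]
ft_force: [-4.0, 9.1, 0.2]
width: 0.0
grasp_force: 3.9
```

servo_tool:
  plan:
    - [[1,0,-0.025,0,0,0,0],[1,0,0,0,0,0,0]]

```text
t: 5.52
ee_pos: [500.4, 22.3, 118.4]
orientation: [-2.404, -2.019, 0.002]
ft_force: [-4.3, 5.7, 0.2]
width: 0.6
grasp_force: 3.2
```

servo_tool:
  plan:
    - [[1,0,-0.025,0,0,0,0],[1,0,0,0,0,0,0]]

```text
t: 5.68
ee_pos: [500.5, 21.1, 118.4]
orientation: [-2.404, -2.02, 0.002]
ft_force: [-4.2, 6.5, 0.0]
width: 0.5
grasp_force: 3.1
```

servo_tool:
  plan:
    - [[1,0,-0.025,0,0,0,0],[1,0,0,0,0,0,0]]

```text
t: 5.85
ee_pos: [500.7, 20.0, 118.4]
orientation: [-2.404, -2.02, 0.001]
ft_force: [-2.3, 5.3, -0.7]
width: 0.4
grasp_force: 2.5
```

servo_tool:
  plan:
    - [[1,0,-0.025,0,0,0,0],[1,0,0,0,0,0,0]]

```text
t: 6.02
ee_pos: [500.7, 19.0, 118.4]
orientation: [-2.404, -2.02, 0.002]
ft_force: [-3.2, 6.0, -0.9]
width: 0.4
grasp_force: 2.7
```

servo_tool:
  plan:
    - [[1,0,-0.025,0,0,0,0],[1,0,0,0,0,0,0]]

```text
t: 6.18
ee_pos: [500.9, 17.9, 118.5]
orientation: [-2.405, -2.02, 0.001]
ft_force: [-2.5, 5.5, -1.1]
width: 0.5
grasp_force: 2.3
```

servo_tool:
  plan:
    - [[1,0,-0.025,0,0,0,0],[1,0,0,0,0,0,0]]

```text
t: 6.35
ee_pos: [500.9, 17.1, 118.5]
orientation: [-2.405, -2.02, 0.001]
ft_force: [-2.6, 7.2, -0.6]
width: 0.5
grasp_force: 3.4
```

servo_tool:
  plan:
    - [[1,0,-0.025,0,0,0,0],[1,0,0,0,0,0,0]]

```text
t: 6.52
ee_pos: [500.8, 16.3, 118.5]
orientation: [-2.405, -2.019, 0.001]
ft_force: [-3.2, 8.5, 0.5]
width: 0.7
grasp_force: 4.1
```

servo_tool:
  plan:
    - [[1,0,-0.025,0,0,0,0],[1,0,0,0,0,0,0]]

```text
t: 6.68
ee_pos: [500.7, 15.5, 118.5]
orientation: [-2.404, -2.019, 0.001]
ft_force: [-2.4, 11.6, 0.3]
width: 0.1
grasp_force: 5.0
```

servo_tool:
  plan:
    - [[1,0,-0.02,0,0,0,0],[1,0,0,0,0,0,0]]

```text
t: 6.85
ee_pos: [500.6, 14.9, 118.5]
orientation: [-2.404, -2.018, 0.001]
ft_force: [-4.3, 12.3, -0.1]
width: 0.6
grasp_force: 5.9
```

servo_tool:
  plan:
    - [[1,0,-0.02,0,0,0,0],[1,0,0,0,0,0,0]]

```text
t: 7.02
ee_pos: [500.5, 14.4, 118.4]
orientation: [-2.404, -2.018, 0.001]
ft_force: [-4.0, 15.0, 0.2]
width: 0.4
grasp_force: 6.7
```

servo_tool:
  plan:
    - [[1,0,0.2,0,0,0,0],[1,0,0.5,0,0,0,0],[1,0,0.8,0,0,0,0],[1,0,0.5,0.5,0,0,0],[1,0,0,0.9,0,0,0]]

```text
t: 7.43
ee_pos: [500.3, 95.4, 172.8]
orientation: [-2.401, -2.023, 0.006]
ft_force: [0.7, 0.7, -0.0]
width: 0.5
grasp_force: 0.0
```

servo_tool:
  plan:
    - [[1,-0.5,0,0.8,0,0,0],[1,-0.9,0,0,0,0,0],[1,-0.9,0,0,0,0,0],[1,0,0,0,0,0,0],[1,0,0,0,0,0,0]]

```text
t: 7.85
ee_pos: [408.4, 93.0, 207.1]
orientation: [2.403, 2.022, 0.001]
ft_force: [0.8, -0.5, 0.5]
width: 0.1
grasp_force: 0.0
```

```bash
python3 - <<'E'
from h import *
im=vision.get_image("top")[:,:,::-1];im=im[140:250,220:350];obs()
cv2.imwrite("pics/top1.png",cv2.resize(im,None,fx=5,fy=5,interpolation=cv2.INTER_CUBIC))
E
```

```text
7.9 [410.1  93.2 207.3] [2.403 2.021 0.003] [0.06 0.17 0.53] 0.4
```

View pics/top1.png

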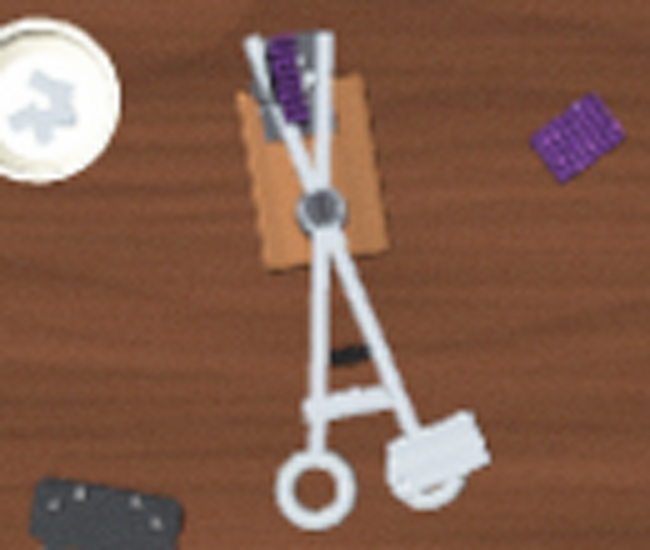

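The clamp is locked: the loop moved to (315,489), which is about 0.40 rad, the gripper is well clear, and the other things are where they were. The plate centre is still at about (440,456). Next I'll move over it.

servo_tool:
  plan:
    - [[1,0.5,-0.85,0,0,0,0],[1,0.5,-0.85,0,0,0,0],[1,0.5,-0.85,0,0,0,0],[1,0.5,-0.85,0,0,0,0],[1,0.5,-0.85,0,0,0,0]]

```text
t: 8.32
ee_pos: [512.0, -79.4, 206.8]
orientation: [2.404, 2.02, 0.002]
ft_force: [0.5, 1.1, 0.5]
width: 0.8
grasp_force: 0.0
```

servo_tool:
  plan:
    - [[1,0.05,-0.05,-0.6,0,0,0],[1,0,0,-0.6,0,0,0],[1,0,0,-0.3,0,0,0],[1,0,0,0,0,0,0]]

```text
t: 8.65
ee_pos: [511.5, -79.7, 144.0]
orientation: [-2.405, -2.018, 0.004]
ft_force: [-0.4, -0.4, 0.8]
width: 0.7
grasp_force: 0.0
```

servo_tool:
  plan:
    - [[1,0,0,-0.06,0,0,0],[1,0,0,-0.06,0,0,0],[1,0,0,-0.06,0,0,0],[1,0,0,-0.06,0,0,0],[1,0,0,0,0,0,0]]

```text
t: 9.07
ee_pos: [511.7, -78.6, 137.3]
orientation: [2.404, 2.021, 0.001]
ft_force: [-0.3, 0.2, -0.1]
width: 0.2
grasp_force: 0.0
```

servo_tool:
  plan:
    - [[1,0,0,-0.03,0,0,0],[1,0,0,-0.03,0,0,0],[1,0,0,-0.03,0,0,0],[1,0,0,0,0,0,0]]

```text
t: 9.4
ee_pos: [511.5, -78.7, 133.5]
orientation: [2.405, 2.021, 0.0]
ft_force: [-0.5, -0.5, -0.4]
width: 0.4
grasp_force: 0.0
```

servo_tool:
  plan:
    - [[1,0,0,-0.03,0,0,0],[1,0,0,-0.03,0,0,0],[1,0,0,0,0,0,0]]

```text
t: 9.65
ee_pos: [511.6, -78.8, 131.1]
orientation: [2.405, 2.021, 0.0]
ft_force: [-0.3, -0.3, 3.9]
width: 0.3
grasp_force: 1.8
```

servo_tool:
  plan:
    - [[1,0,0,-0.03,0,0,0],[1,0,0,-0.03,0,0,0],[1,0,0,0,0,0,0]]

```text
t: 9.9
ee_pos: [511.6, -78.8, 128.7]
orientation: [2.405, 2.021, 0.0]
ft_force: [-0.3, -1.0, 4.7]
width: 0.8
grasp_force: 2.4
```

servo_tool:
  plan:
    - [[1,0,0,-0.03,0,0,0],[1,0,0,-0.03,0,0,0],[1,0,0,0,0,0,0]]

```text
t: 10.15
ee_pos: [511.6, -78.8, 126.3]
orientation: [2.405, 2.021, 0.001]
ft_force: [-0.7, -0.2, 5.7]
width: 0.3
grasp_force: 3.0
```

servo_tool:
  plan:
    - [[1,0,0,-0.03,0,0,0],[1,0,0,-0.03,0,0,0],[1,0,0,0,0,0,0]]

```text
t: 10.4
ee_pos: [511.7, -78.8, 124.1]
orientation: [2.405, 2.021, 0.001]
ft_force: [0.3, -0.2, 6.9]
width: 0.4
grasp_force: 3.6
```

One more step to be sure, then a hold and retreat.

servo_tool:
  plan:
    - [[1,0,0,-0.04,0,0,0],[1,0,0,-0.03,0,0,0],[1,0,0,0,0,0,0],[1,0,0,0,0,0,0],[1,0,0,0,0,0,0]]

```text
t: 10.82
ee_pos: [511.8, -78.8, 121.5]
orientation: [2.405, 2.02, 0.001]
ft_force: [0.1, 0.3, 7.2]
width: 0.2
grasp_force: 4.2
```

```bash
python3 - <<'E'
from h import *
im=vision.get_image("scene")[:,:,::-1];im=im[170:270,190:340];obs()
cv2.imwrite("pics/sc2.png",cv2.resize(im,None,fx=5,fy=5,interpolation=cv2.INTER_CUBIC))
E
```

```text
10.87 [511.8 -78.7 121.5] [2.405e+00 2.021e+00 1.000e-03] [-0.53  0.71  8.9 ] 0.5
```

View pics/sc2.png

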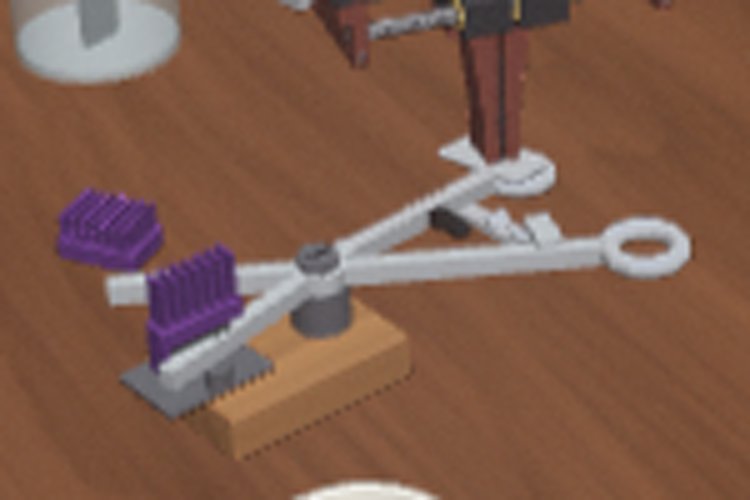

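The scene view shows the loop swung out to (645,245) with the teeth apart, so the clamp is open. I'll lift away and check once more.

servo_tool:
  plan:
    - [[1,0,0,0.2,0,0,0],[1,0,0,0.5,0,0,0],[1,0,0,0.9,0,0,0],[1,-0.7,0,0.5,0,0,0],[1,-0.9,0,0.2,0,0,0]]

```text
t: 11.28
ee_pos: [450.1, -79.1, 215.7]
orientation: [2.401, 2.018, 0.007]
ft_force: [-0.7, 0.9, 0.2]
width: 0.4
grasp_force: 0.0
```

servo_tool:
  plan:
    - [[1,-0.7,0,0.2,0,0,0],[1,0,0,0,0,0,0],[1,0,0,0,0,0,0],[1,0,0,0,0,0,0],[1,0,0,0,0,0,0]]

```text
t: 11.7
ee_pos: [420.5, -78.9, 220.9]
orientation: [2.405, 2.021, 0.001]
ft_force: [0.9, 0.3, 0.1]
width: 0.8
grasp_force: 0.0
```

```bash
python3 - <<'E'
from h import *
im=vision.get_image("top")[:,:,::-1];im=im[140:250,220:350];obs()
cv2.imwrite("pics/top3.png",cv2.resize(im,None,fx=5,fy=5,interpolation=cv2.INTER_CUBIC))
E
```

```text
11.75 [420.4 -78.8 220.8] [2.405 2.021 0.   ] [-0.74 -0.53 -0.11] 0.2
```

View pics/top3.png

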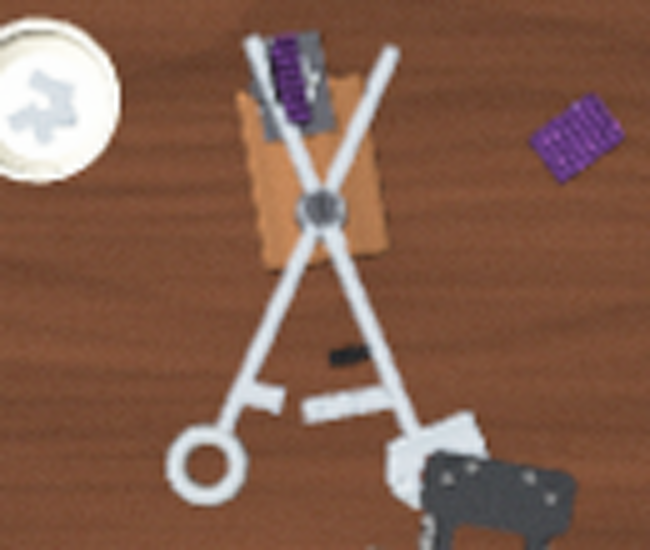

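The loop is back at (206,466), its starting place. The clip end near (313,80) sits closer to the comb than before. The robot is clear of everything, so I'm handing in.

```bash
python3 -c "
from workcell import close_job
print(close_job())"
```

```text
the job is handed in; nothing more can be done
None
```

I handed the job in at about 12 s: the clamp locked on what the force and angle (about 0.40 rad) show was the last tooth, held there untouched, and sprang open again when I pressed the thumb plate. The highest force read was about 15.5 N, and the nearby comb and dish did not move. The clip looked pushed in but I could not measure its depth, and the hand-in returned no verdict.

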